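# Feel along the joints of a curved chair rail

### The job

Feel the glued-up curved rail for raised joints: stroke your fingertips lightly along its top from the end beside the yellow glue bottle to the end beside the blue tin, touching every stave in turn with just enough pressure that the rail gives a little on its springs. Never press hard, do not grip or lift the rail, and leave everything else on the bench where it stands. Finish with the fingertips still resting lightly on the last stave, beside the tin, and stay there.

Things in the scene. Friction and masses are not known exactly. Their poses are not given: they have to be found in the camera images.
- stave_1 (a point): top of stave no. 1 of 7 of the curved rail, light wood: origin at the centre of its flat top face (about 62 mm above the bench), axes as the grey plate's. Each stave is 47 mm long along the curve, 36 mm wide and 24 mm thick. It is one end of the rail
- stave_2 (a point): top of stave no. 2 of 7 of the curved rail, dark wood: origin at the centre of its flat top face (about 62 mm above the bench), axes as the grey plate's. Each stave is 47 mm long along the curve, 36 mm wide and 24 mm thick
- stave_3 (a point): top of stave no. 3 of 7 of the curved rail, light wood: origin at the centre of its flat top face (about 62 mm above the bench), axes as the grey plate's. Each stave is 47 mm long along the curve, 36 mm wide and 24 mm thick
- stave_4 (a point): top of stave no. 4 of 7 of the curved rail, dark wood: origin at the centre of its flat top face (about 62 mm above the bench), axes as the grey plate's. Each stave is 47 mm long along the curve, 36 mm wide and 24 mm thick
- stave_5 (a point): top of stave no. 5 of 7 of the curved rail, light wood: origin at the centre of its flat top face (about 62 mm above the bench), axes as the grey plate's. Each stave is 47 mm long along the curve, 36 mm wide and 24 mm thick
- stave_6 (a point): top of stave no. 6 of 7 of the curved rail, dark wood: origin at the centre of its flat top face (about 62 mm above the bench), axes as the grey plate's. Each stave is 47 mm long along the curve, 36 mm wide and 24 mm thick
- stave_7 (a point): top of stave no. 7 of 7 of the curved rail, light wood: origin at the centre of its flat top face (about 62 mm above the bench), axes as the grey plate's. Each stave is 47 mm long along the curve, 36 mm wide and 24 mm thick. It is the other end of the rail
- rail (a joint): how far the whole rail is pressed down on the springs of its cradle, in m: 0 at rest, positive downward; all seven staves go down together and stay level. The springs give 1.2 N per mm; after 10 mm it meets a hard stop. Negative means that it is being lifted (lifting it off is wrong). The rail does not move sideways. 
- cradle: the fixed grey-painted plate (130 x 300 x 12 mm, origin at the centre of its underside) that carries the work: a curved wooden chair-back rail glued up from seven alternating light and dark staves in one flush, level arc: centre-line radius 300 mm, 63 degrees, 330 mm along the curve, lying flat on two short blue sprung posts; stave 7 is at the plate's +y end, the curve bulges to +x
- glue: yellow glue bottle with a red cap, 54 mm in diameter, 125 mm tall, standing 60 to 120 mm beyond one end of the rail (either end): it marks the end to start from; origin at the centre of its base
- tin: blue tin with a pale top, 72 mm in diameter, 85 mm tall, standing the same way beyond the other end of the rail: it marks the end to finish at; origin at the centre of its base
- chisel: screwdriver with an orange handle, 200 mm long, lying on the bench beyond the rail's outer curve; origin under its middle, x along its length
- brush: dusting brush, 170 mm long, lying inside the rail's curve on the robot's side; origin under its middle, x along its length
- plane: small hand plane, 45 x 140 x 50 mm, dark steel with wooden grips, beyond the outer curve; origin at the centre of its underside, y along its length
- mallet: turned wooden mallet standing on its head to the right, 76 mm in diameter, 214 mm tall; origin at the centre of its base
- jar: amber jar with a steel cap to the left, 72 mm in diameter, 110 mm tall; origin at the centre of its base

How it is judged:
By the outcome, as a careful person would: the job done as asked, in the order asked, and still so for the second after the job is handed in, while the arm keeps its last pose, push and grip.
It also fails if it takes over 48 s, if anything falls off the work surface, if the arm or the gripper's body presses on something with over 40 N, if the wrist force passes 120 N, or if a joint passes its speed limit or range.

### The arm

A 7-joint arm with a two-finger parallel gripper is mounted at the origin on the work surface. World frame = base frame: x ahead of the robot, y to its left, z up, the work surface at z = 0. Lengths are in m, angles in rad, forces in N, time in s.
With the tool pointing down it reaches from about 0.4 to 0.85 m from the base axis. Payload 10.4 kg.
Tool frame: the origin (TCP) lies midway between the tips of the shut fingers; the grasp point (between the pads) lies 19 mm behind it; z points along the fingers, y is the line along which they close (so a half turn about z gives the same grasp; the last joint's range is limited). The gripper opens to 87 mm and grips with 3 to 60 N. Pads are 19 mm wide; open, the fingers measure 117 mm over their backs; the gripper's body (75 mm by 190 mm) begins 51 mm behind the grasp point.
Start: joints at [-1.292, 0.332, -0.065, 1.46, 0.022, 1.35, -0.088], TCP at [0.186, 0.597, 0.223] pointing down, gripper open.
Joint ranges: [-2.6, 2.6], [-0.5, 2.12], [-1.47, 1.34], [0.16, 2.42], [-1.27, 4.41], [0.06, 2.06], [-2.6, 2.6]. Speed limits (rad/s): [2.22, 2.22, 2.79, 2.79, 3.14, 3.14, 3.14].

### API

Orientations are given as a unit quaternion [x, y, z, w].
In Python, from bench import r gives the robot as it stands.
- The arm moves only by the tool move_arm, never from a script. Its argument "targets" is a list of rows, each a list of 3 entries, a list of its own where there are three numbers: the shift along the tool's x, y, z in cm, then the turn, a rotation vector about the tool's x, y, z in rad, then the opening in per cent of the stroke, from 0 (shut) to 100 (fully open). In form: [[[x, y, z], [wx, wy, wz], gripper], ...]. A call has 1 to 20 rows; each row shifts and turns the commanded pose from where the row before left it, along the tool's axes as they then stand; what a row does not reach is not made up. A row lasts 1/8 s, in which the tool goes at most 62.5 mm and 10.7 degrees, less where a joint would pass 70% of its speed; a pose out of reach is approached as far as the arm can. A call with a gripper value outside its range is refused whole. The fingers move at their own pace and stop on an object; "grip_force" is the grip in N (left out, the last holds). Time passes only in rows, so rows that do not move let the fingers close. It gives the time, the measured TCP pose, the force, the opening and the grip force at its end, in the units of the state.
- r.read_state(): the state, without advancing time (a new reading comes with each control period).
- r.camera(name): name is "scene" or "side" or "wrist"; returns a dict with "image" (384x512x3 uint8, blue, green, red), "vertical_fov" (degrees; the focal length in pixels is half the picture's height over the tangent of half this angle, whatever the lens; pixels are square), "cx", "cy" (the principal point, pixels), "k1" (the pictures are not rectified: a ray, as slopes to the right and down, at radius r is drawn at 1 + k1 r^2 times it, then the intrinsics apply), "cam_to_world" (4x4, takes a point from camera to world coordinates). Camera axes: x right, y down, z forward; pixel columns grow to the right and rows downward; lengths in m; the calibration is good to about 2 mm. A picture is of the moment at which its call begins. There is no depth.
- r.close_job(): hands the job in; it is judged then, once.
The state is a dict: "time": time; "joint_positions": joint angles; "joint_vel": joint speeds; "joint_torque": joint torques, N m; "ee_pos": TCP position; "eef_rot": TCP orientation; "ft_force": force on the tool from outside, world axes, zero at the start; "torque": the same for the moment, N m; "width": finger opening in m; "grip_force": force on a finger pad.
Only numpy, scipy, OpenCV 4.12 (cv2) and the standard library are available. Lean on these libraries where they do the work, as an engineer would, in place of code of your own. Each camera call takes 0.05 s, during which the arm holds its last target. There are 200 camera calls.

## Working session

There is one attempt and no reset: what is moved stays moved. The work goes in short steps, Python scripts to look and compute and a tool call to move; the robot and the scene stay as the last step left them, time stands still between calls to the robot, and variables do not carry over. Pictures are saved under pics/ and viewed, at most 10 in all, crops included, and the job is handed in when it is done.

Besides the shell and the picture viewer there is one more tool, called after "Call:" as name([rows], argument=value, ...), one row to a line, values as JSON. move_arm: Moves the arm, as the interface text tells. Its arguments: {"type":"object","properties":{"targets":{"type":"array"},"grip_force":{"type":"number"}},"required":["targets"]}

```bash
ls; mkdir -p pics; python3 - <<'E'
from bench import r
import cv2,numpy as np
s=r.read_state();print({k:np.round(v,4) for k,v in s.items()})
for n in("scene","side"):
    c=r.camera(n);cv2.imwrite(f"pics/{n}1.png",c["image"]);print(n,c["vertical_fov"],c["cx"],c["cy"],c["k1"],np.round(c["cam_to_world"],4).tolist())
    np.save(f"{n}.npy",c,allow_pickle=True)
E
```

```text
pics
{'time': np.float64(0.0), 'joint_positions': array([-1.2916,  0.3329, -0.0647,  1.461 ,  0.0216,  1.3499, -0.0885]), 'joint_vel': array([ 0.0005,  0.0005, -0.0006,  0.0004, -0.0015, -0.0014,  0.0008]), 'joint_torque': array([ 1.10000e-03, -6.23262e+01,  2.52000e-02, -3.89887e+01,
       -6.14000e-02,  4.01000e-02,  1.00000e-04]), 'ee_pos': array([0.1856, 0.5964, 0.2217]), 'eef_rot': array([ 1.503e-01,  9.886e-01, -7.000e-04, -1.000e-04]), 'ft_force': array([ 0.6137, -0.2528,  0.2533]), 'torque': array([-0.0417,  0.0543,  0.0421]), 'grip_force': np.float64(0.0), 'width': np.float64(0.0871)}
scene 48.15192774560927 260.6038557555929 185.03192700287616 0.04666175341582278 [[-0.6184, 0.6759, -0.401, 1.078], [0.7859, 0.5279, -0.3221, 0.4136], [-0.006, -0.5143, -0.8576, 1.1438], [0.0, 0.0, 0.0, 1.0]]
side 51.06876354026506 257.32903524305874 189.52586613685432 -0.0418656397042806 [[0.9944, -0.0833, 0.0646, 0.4858], [-0.1031, -0.6442, 0.7578, -1.0655], [-0.0215, -0.7603, -0.6492, 1.0079], [0.0, 0.0, 0.0, 1.0]]
```

View pics/scene1.png

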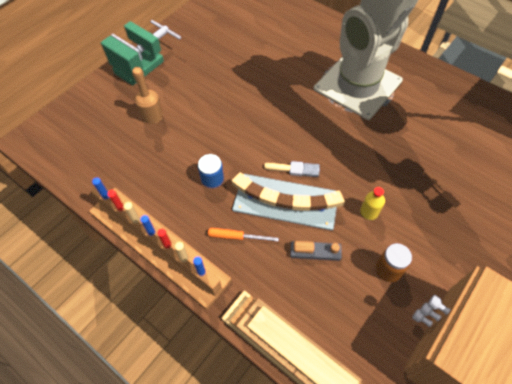

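View pics/side1.png

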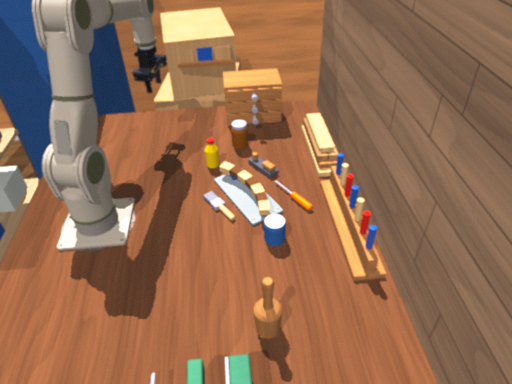

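The scene view shows the rail between the tin (210,170) and the glue bottle (373,203), with the plate around (287,205). The side view confirms the glue is at the far (+y) end, at stave 7. Next I'll crop both views and fit the arc.

```bash
cat > h.py <<'E'
import numpy as np,cv2
def K(c):
    f=192/np.tan(np.radians(c["vertical_fov"]/2));return np.array([[f,0,c["cx"]],[0,f,c["cy"]],[0,0,1]]),np.array([c["k1"],0,0,0,0.])
def ray(c,uv,z):
    k,d=K(c);p=cv2.undistortPoints(np.float64(uv).reshape(-1,1,2),k,d).reshape(-1,2)
    T=np.array(c["cam_to_world"]);v=np.c_[p,np.ones(len(p))]@T[:3,:3].T
    return T[:3,3]+v*((z-T[2,3])/v[:,2])[:,None]
def proj(c,P):
    k,d=K(c);T=np.linalg.inv(c["cam_to_world"]);return cv2.projectPoints(np.float64(P).reshape(-1,1,3),cv2.Rodrigues(T[:3,:3])[0],T[:3,3],k,d)[0].reshape(-1,2)
E
python3 - <<'E'
from h import *
a=[]
for n,(x,y) in dict(scene=(225,165),side=(200,145)).items():
    c=np.load(n+".npy",allow_pickle=True).item();im=c["image"]
    a.append(cv2.resize(im[y:y+75,x:x+130],None,fx=5.5,fy=5.5,interpolation=cv2.INTER_CUBIC)[:,:, :])
    h=cv2.cvtColor(im,cv2.COLOR_BGR2HSV);m=cv2.inRange(h,(12,50,205),(30,160,255))
    N,l,s,ce=cv2.connectedComponentsWithStats(m)
    for i in range(1,N):
        if s[i,4]>25 and x-10<ce[i][0]<x+140 and y-10<ce[i][1]<y+90: print(n,ce[i].round(1),s[i],ray(c,ce[i],.062).round(4))
cv2.imwrite("pics/crop.png",cv2.resize(np.vstack(a),(520,600)))
E
```

```text
scene [276.7 165.8] [265 162  26   8 155] [[0.4891 0.0036 0.062 ]]
scene [241.4 180.6] [232 172  21  18 195] [[ 0.5949 -0.0468  0.062 ]]
scene [269.  195.1] [260 187  20  16 188] [[0.5839 0.0476 0.062 ]]
scene [334.2 198.4] [324 190  20  16 210] [[0.4771 0.2017 0.062 ]]
scene [301.4 201.4] [292 195  19  13 199] [[0.5432 0.1335 0.062 ]]
scene [304.1 245.5] [295 241  19  10 175] [[0.6496 0.2178 0.062 ]]
scene [335.4 246.3] [332 243   8   8  44] [[0.5994 0.2853 0.062 ]]
side [337.9 192.8] [301 125  73 136 496] [[ 0.8639 -0.016   0.062 ]]
side [226.6 165.2] [219 161  16  10  69] [[0.4756 0.2    0.062 ]]
side [268.2 163.7] [263 160  12   8  60] [[0.6384 0.1882 0.062 ]]
side [327.1 162.3] [319 161  17   4  34] [[0.8679 0.1669 0.062 ]]
side [244.7 174.3] [237 169  16  11  74] [[0.5415 0.1336 0.062 ]]
side [257.5 187.6] [251 182  14  12  84] [[0.5815 0.0492 0.062 ]]
side [262.5 205. ] [258 199  12  12  67] [[ 0.5891 -0.0456  0.062 ]]
side [226.8 211.7] [219 204  16  15  81] [[ 0.4645 -0.064   0.062 ]]
```

View pics/crop.png

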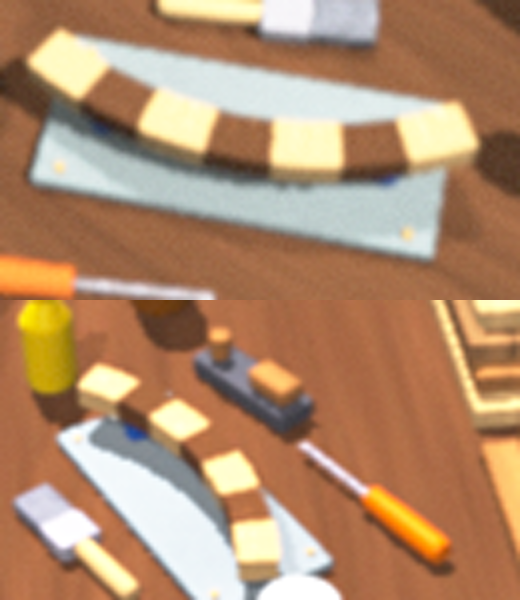

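Tops at z=62 mm agree to about 3 mm between the two cameras, and the s7–s1 chord is 0.273 m against the expected 0.272 m. The order is stave 7 (glue) to stave 1 (tin). Fit the arc and compute the first move.

```bash
cat > fit.py <<'E'
from h import *
from scipy.optimize import least_squares
from bench import r
from scipy.spatial.transform import Rotation as Ro
M=np.array([[.4771,.2017],[.5432,.1335],[.5839,.0476],[.5949,-.0468],[.4756,.2],[.5415,.1336],[.5815,.0492],[.5891,-.0456]])
A=np.radians([27,9,-9,-27]*2)
arc=lambda p,a:np.c_[p[0]+.3*np.cos(p[2]+a),p[1]+.3*np.sin(p[2]+a)]
F=least_squares(lambda p:(arc(p,A)-M).ravel(),[.3,0,.4]);p=F.x
def tool(P,Rm,pos): return Rm.T@(np.r_[P]-pos)*100
def st():
    s=r.read_state();return np.array(s["ee_pos"]),Ro.from_quat(s["eef_rot"]).as_matrix(),s
E
python3 - <<'E'
from fit import *
print(p,np.degrees(p[2]),(F.fun*1000).round(1))
print("st7..1",arc(p,np.radians([27,18,9,0,-9,-18,-27])).round(4))
pos,Rm,s=st();s7=arc(p,np.radians([28.5]))[0]
print("toolmove",tool([*s7,.15],Rm,pos), "yaw y deg",np.degrees(np.arctan2(Rm[1,1],Rm[0,1])))
c=np.load("scene.npy",allow_pickle=True).item();print("glue cap",ray(c,[(378,191)],.125),"tin top",ray(c,[(209,163)],.085))
E
```

```text
[ 0.29321298 -0.03551087  0.43854668] 25.126874154878067 [ 0.3 -0.4 -1.6 -0.7 -2.5  0.2 -1.8  1.5  1.8  1.3  0.1 -0.8 -0.1 -1.4
  4.   0.3]
st7..1 [[ 0.4774  0.2013]
 [ 0.5122  0.1696]
 [ 0.5416  0.1328]
 [ 0.5648  0.0919]
 [ 0.5814  0.0478]
 [ 0.5909  0.0017]
 [ 0.5931 -0.0453]]
toolmove [-38.86010188 -28.78182577   7.2197274 ] yaw y deg 72.71000850323716
glue cap [[0.41943866 0.29507177 0.125     ]] tin top [[ 0.61720096 -0.15167474  0.085     ]]
```

Call:
move_arm([
  [[-3.2, -2.4, 0.3], [0, 0, 0], 0],
  [[-3.2, -2.4, 0.3], [0, 0, 0], 0],
  [[-3.2, -2.4, 0.3], [0, 0, 0], 0],
  [[-3.2, -2.4, 0.3], [0, 0, 0], 0],
  [[-3.2, -2.4, 0.3], [0, 0, 0], 0],
  [[-3.2, -2.4, 0.3], [0, 0, 0], 0],
  [[-3.2, -2.4, 0.3], [0, 0, 0], 0],
  [[-3.2, -2.4, 0.3], [0, 0, 0], 0],
  [[-3.2, -2.4, 0.3], [0, 0, 0], 0],
  [[-3.2, -2.4, 0.3], [0, 0, 0], 0],
  [[-3.2, -2.4, 0.3], [0, 0, 0], 0],
  [[-3.2, -2.4, 0.3], [0, 0, 0], 0],
  [[0, 0, 0], [0, 0, 0.166], 0],
  [[0, 0, 0], [0, 0, 0.166], 0],
  [[0, 0, 0], [0, 0, 0.166], 0],
  [[0, 0, 0], [0, 0, 0.166], 0],
  [[0, 0, 0], [0, 0, 0.166], 0],
  [[0, 0, 0], [0, 0, 0], 0],
  [[0, 0, 0], [0, 0, 0], 0],
], grip_force=5)

```text
time: 2.48
ee_pos: [0.4667, 0.2076, 0.1864]
eef_rot: [0.535, 0.845, -0.0, -0.0]
ft_force: [-1.0, 0.3, -0.2]
width: 0.0008
grip_force: 0.0
```

```bash
cat > chk.py <<'E'
from fit import *
import sys
pos,Rm,s=st();a=float(sys.argv[1]);P=arc(p,np.radians([a]))[0]
print(pos.round(4),s["time"],"F",np.round(s["ft_force"],2),"w",s["width"],"yaw",np.degrees(np.arctan2(Rm[1,1],Rm[0,1])),"tilt",Rm[:,2].round(4))
print("phi",np.degrees(np.arctan2(pos[1]-p[1],pos[0]-p[0])-p[2]),"rad",np.hypot(*(pos[:2]-p[:2])))
print("to",a,tool([*P,.062],Rm,pos).round(2))
E
python3 chk.py 28.5
```

```text
[0.4667 0.2076 0.1864] 2.475 F [-0.99  0.3  -0.23] w 0.0007598450871939619 yaw 25.369984644792094 tilt [-2.e-04 -1.e-04 -1.e+00]
phi 29.368453824729364 rad 0.2986872635772092
to 28.5 [-0.34  0.34 12.44]
```

Call:
move_arm([
  [[-0.3, 0.3, 3], [0, 0, 0], 0],
  [[0, 0, 3], [0, 0, 0], 0],
  [[0, 0, 2.5], [0, 0, 0], 0],
  [[0, 0, 1.5], [0, 0, 0], 0],
  [[0, 0, 0.9], [0, 0, 0], 0],
  [[0, 0, 0], [0, 0, 0], 0],
  [[0, 0, 0], [0, 0, 0], 0],
])

```text
time: 3.35
ee_pos: [0.4713, 0.2065, 0.0783]
eef_rot: [0.536, 0.844, 0.001, 0.0]
ft_force: [0.7, 0.1, 0.1]
width: 0.0005
grip_force: 0.0
```

```bash
python3 chk.py 28.5; python3 - <<'E'
from fit import *
c=r.camera("wrist");im=c["image"].copy();print(np.round(c["cam_to_world"],3).tolist())
P=arc(p,np.radians([27,18,9,0,-9,-18,-27]))
q=proj(c,np.c_[P,np.full(7,.062)])
for u in q:
    if abs(u).max()<600: cv2.circle(im,(int(u[0]),int(u[1])),4,(0,255,0),1)
d=r.camera("side")["image"][120:245,180:310];d=cv2.resize(d,(384*130//125,384),interpolation=cv2.INTER_CUBIC)
cv2.imwrite("pics/w1.png",cv2.resize(np.hstack([im,d]),(800,336)))
E
```

```text
[0.4713 0.2065 0.0783] 3.35 F [0.68 0.07 0.1 ] w 0.0004739055348080285 yaw 25.16949627367766 tilt [ 1.e-03  8.e-04 -1.e+00]
phi 28.53170421382546 rad 0.3004489537134007
to 28.5 [-0.04 -0.03  1.63]
[[0.905, 0.406, 0.124, 0.437], [0.425, -0.867, -0.26, 0.279], [0.002, 0.288, -0.958, 0.24], [0.0, 0.0, 0.0, 1.0]]
```

View pics/w1.png

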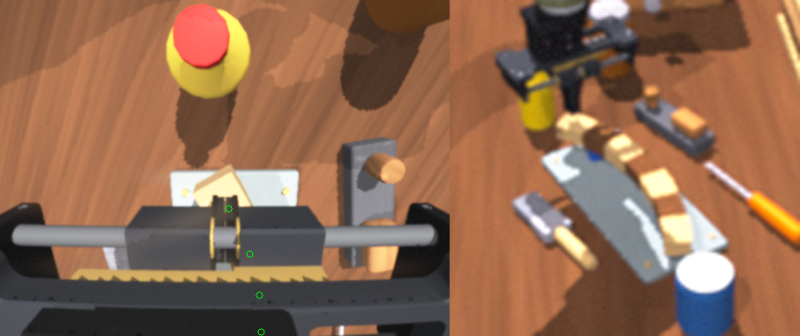

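The wrist view shows the shut fingers (225,210) directly over stave 7, whose outer end is at (222,185). The bottle is clear at (205,55). Descend gently to contact.

Call:
move_arm([
  [[0, 0, 0.7], [0, 0, 0], 0],
  [[0, 0, 0.5], [0, 0, 0], 0],
  [[0, 0, 0.2], [0, 0, 0], 0],
  [[0, 0, 0.1], [0, 0, 0], 0],
  [[0, 0, 0.2], [0, 0, 0], 0],
  [[0, 0, 0.2], [0, 0, 0], 0],
  [[0, 0, 0], [0, 0, 0], 0],
  [[0, 0, 0], [0, 0, 0], 0],
])

```text
time: 4.45
ee_pos: [0.4709, 0.2062, 0.0587]
eef_rot: [0.536, 0.844, 0.0, 0.0]
ft_force: [-2.7, -0.7, 4.2]
width: 0.0007
grip_force: 2.3
```

```bash
python3 chk.py 27
```

```text
[0.4709 0.2062 0.0587] 4.45 F [-2.73 -0.65  4.25] w 0.0006856013182327353 yaw 25.14908534625101 tilt [ 1.e-04  2.e-04 -1.e+00]
phi 28.560895611874116 rad 0.30000504500064135
to 27.0 [-0.72  0.38 -0.33]
```

Contact with ~3 mm give, ~4 N. Work out the arc rows in the fixed tool axes.

```bash
python3 - <<'E'
from fit import *
pos,Rm,s=st()
a=np.radians(np.linspace(28.5,-27.9,39));P=np.c_[arc(p,a),np.zeros(39)]
T=(P@Rm)*100;T=np.round(T-T[0],1 if 0 else 2);print(np.round(np.diff(T,axis=0)[:,:2],2).tolist())
E
```

```text
[[-0.69, 0.36], [-0.69, 0.35], [-0.71, 0.32], [-0.71, 0.31], [-0.73, 0.29], [-0.72, 0.27], [-0.74, 0.25], [-0.74, 0.23], [-0.75, 0.21], [-0.75, 0.19], [-0.76, 0.18], [-0.76, 0.15], [-0.77, 0.14], [-0.77, 0.11], [-0.77, 0.09], [-0.77, 0.08], [-0.78, 0.05], [-0.77, 0.04], [-0.78, 0.01], [-0.78, -0.01], [-0.77, -0.02], [-0.78, -0.05], [-0.77, -0.07], [-0.78, -0.08], [-0.76, -0.11], [-0.77, -0.13], [-0.76, -0.14], [-0.76, -0.17], [-0.76, -0.18], [-0.75, -0.21], [-0.74, -0.22], [-0.74, -0.25], [-0.73, -0.26], [-0.73, -0.28], [-0.71, -0.3], [-0.71, -0.32], [-0.7, -0.34], [-0.69, -0.35]]
```

Call:
move_arm([
  [[-0.69, 0.36, 0], [0, 0, 0], 0],
  [[-0.69, 0.35, 0], [0, 0, 0], 0],
  [[-0.71, 0.32, 0], [0, 0, 0], 0],
  [[-0.71, 0.31, 0], [0, 0, 0], 0],
  [[-0.73, 0.29, 0], [0, 0, 0], 0],
  [[-0.72, 0.27, 0], [0, 0, 0], 0],
  [[-0.74, 0.25, 0], [0, 0, 0], 0],
  [[-0.74, 0.23, 0], [0, 0, 0], 0],
  [[-0.75, 0.21, 0], [0, 0, 0], 0],
  [[-0.75, 0.19, 0], [0, 0, 0], 0],
])

```text
time: 5.7
ee_pos: [0.527, 0.1522, 0.0586]
eef_rot: [0.536, 0.844, 0.0, -0.0]
ft_force: [-3.0, 2.6, 5.1]
width: 0.0002
grip_force: 2.4
```

```bash
python3 chk.py 13.66
```

```text
[0.527  0.1522 0.0586] 5.7 F [-2.98  2.59  5.11] w 0.0001892533193935128 yaw 25.15086349577626 tilt [ 1.e-04  1.e-04 -1.e+00]
phi 13.629864838049894 rad 0.29984481994220513
to 13.66 [ 0.02  0.01 -0.34]
```

Tracking well, with the force steady. I'll ease off 0.3 mm and continue.

Call:
move_arm([
  [[-0.76, 0.18, -0.03], [0, 0, 0], 0],
  [[-0.76, 0.15, 0], [0, 0, 0], 0],
  [[-0.77, 0.14, 0], [0, 0, 0], 0],
  [[-0.77, 0.11, 0], [0, 0, 0], 0],
  [[-0.77, 0.09, 0], [0, 0, 0], 0],
  [[-0.77, 0.08, 0], [0, 0, 0], 0],
  [[-0.78, 0.05, 0], [0, 0, 0], 0],
  [[-0.77, 0.04, 0], [0, 0, 0], 0],
  [[-0.78, 0.01, 0], [0, 0, 0], 0],
  [[-0.78, -0.01, 0], [0, 0, 0], 0],
  [[-0.77, -0.02, 0], [0, 0, 0], 0],
  [[-0.78, -0.05, 0], [0, 0, 0], 0],
  [[-0.77, -0.07, 0], [0, 0, 0], 0],
  [[-0.78, -0.08, 0], [0, 0, 0], 0],
])

```text
time: 7.45
ee_pos: [0.5784, 0.0569, 0.0588]
eef_rot: [0.536, 0.844, 0.0, -0.0]
ft_force: [-1.8, 3.8, 4.5]
width: 0.0005
grip_force: 2.3
```

```bash
python3 chk.py -7.12
```

```text
[0.5784 0.0569 0.0588] 7.45 F [-1.81  3.83  4.48] w 0.00047351776278589517 yaw 25.152898382926836 tilt [ 0.e+00  1.e-04 -1.e+00]
phi -7.169714492693228 rad 0.29981309369601955
to -7.12 [ 0.02  0.02 -0.32]
```

Call:
move_arm([
  [[-0.76, -0.11, 0], [0, 0, 0], 0],
  [[-0.77, -0.13, 0], [0, 0, 0], 0],
  [[-0.76, -0.14, 0], [0, 0, 0], 0],
  [[-0.76, -0.17, 0], [0, 0, 0], 0],
  [[-0.76, -0.18, 0], [0, 0, 0], 0],
  [[-0.75, -0.21, 0], [0, 0, 0], 0],
  [[-0.74, -0.22, 0], [0, 0, 0], 0],
  [[-0.74, -0.25, 0], [0, 0, 0], 0],
  [[-0.73, -0.26, 0], [0, 0, 0], 0],
  [[-0.73, -0.28, 0], [0, 0, 0], 0],
  [[-0.71, -0.3, 0], [0, 0, 0], 0],
  [[-0.71, -0.32, 0], [0, 0, 0], 0],
  [[-0.7, -0.34, 0], [0, 0, 0], 0],
  [[-0.69, -0.35, 0], [0, 0, 0], 0],
  [[0, 0, 0], [0, 0, 0], 0],
  [[0, 0, 0], [0, 0, 0], 0],
  [[0, 0, 0], [0, 0, 0], 0],
  [[0, 0, 0], [0, 0, 0], 0],
])

```text
time: 9.7
ee_pos: [0.5925, -0.0502, 0.0588]
eef_rot: [0.536, 0.844, -0.0, 0.0]
ft_force: [-0.6, -4.1, 4.6]
width: 0.0007
grip_force: 2.3
```

```bash
python3 chk.py -27; python3 - <<'E'
from bench import r
import cv2,numpy as np
a=r.camera("side")["image"][120:270,180:330];b=r.camera("scene")["image"][120:270,180:330]
cv2.imwrite("pics/end.png",cv2.resize(np.hstack([a,b]),(800,400),interpolation=cv2.INTER_CUBIC))
E
```

```text
[ 0.5925 -0.0502  0.0588] 9.7 F [-0.61 -4.07  4.63] w 0.0006767322102501667 yaw 25.136357159694963 tilt [ 0.e+00 -5.e-04 -1.e+00]
phi -27.940375736360703 rad 0.2996812333075616
to -27.0 [ 0.42  0.26 -0.32]
```

View pics/end.png

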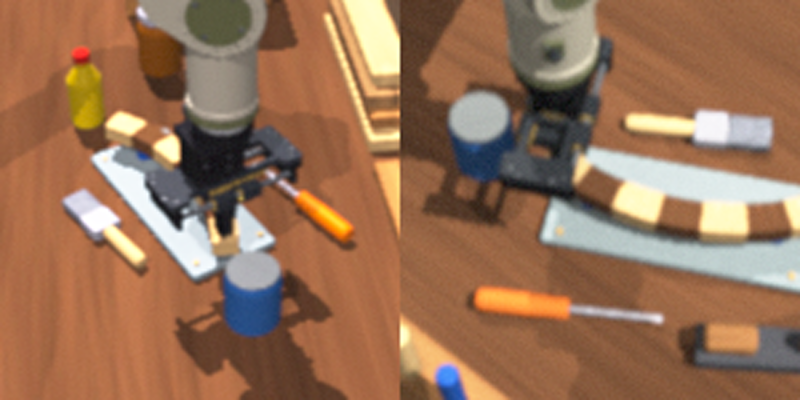

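The fingertips rest on stave 1 (side-view crop ~(222,235)) beside the tin, with about 4.6 N on it. Everything else is where it was.

```bash
python3 -c "
from bench import r
print(r.close_job())"
```

```text
the job is handed in; nothing more can be done
None
```

I stroked all seven staves in one pass from stave 7 (by the glue bottle) to stave 1 (by the tin) at about 4–5 N, with the rail giving roughly 3 mm, then handed the job in with the fingertips still resting on stave 1; the final pictures show nothing else moved.

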